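# Park the rolling pin on the red stripe

## Task

Clear the middle of the pastry mat for the dough: press lightly on top of the rolling pin with the fingertips and roll it along the mat until it rests lengthwise on the red stripe, centred over it and lying still. Roll it only from on top: do not grasp it, lift it or shove it from the side. Leave the tin, the spice jar and the kitchen timer beside the mat where they stand.

Things in the scene. Friction and masses are not known exactly. Their poses are not given: they have to be found in the camera images.
- rolling_pin: wooden rolling pin, 0.35 kg, lying on the mat's middle: pale barrel 50 mm across, 130 long; dark handles, 200 overall. Origin on the axis at mid length, x along it, y and z turn with it. Top 53 mm above the table. Starts 54 to 96 mm from the red stripe, within 6 degrees of parallel. Under a finger on its top it travels half as far as the finger, so long moves take several strokes.
- red_stripe: red stripe printed flat across the pastry mat (216 x 30 mm), the place where the pin shall rest. Origin at its middle, 3 mm above the table; x along the stripe, y across it. It is at either end of the mat, the blue one at the other.
- blue_stripe: blue stripe, same size, printed across the other end of the mat, 150 mm from the red one; not the goal
- mat: grey pastry mat, 220 x 360 x 3 mm, fixed to the table; origin at the middle of its underside, y along its length, x across (parallel to the stripes). Fine white lines across its middle.
- tin_a: low tin, 75 mm in diameter, 58 mm high, standing beside the far long edge of the mat; origin at the centre of its underside. To be left alone
- spice_b: spice jar with red lid, 41 mm in diameter, 105 mm high, standing beside the far long edge of the mat; origin at the centre of its underside. To be left alone
- kitchen_timer: red and white kitchen timer, 68 mm in diameter, 57 mm high, standing beside the far long edge of the mat; origin at the centre of its underside. To be left alone

How it is judged:
By the outcome, as a careful person would: the job done as asked, in the order asked, and still so for the second after the job is handed in, with the robot touching nothing.
It also fails if it takes over 51 s, if anything falls off the work surface, if the arm or the gripper's body presses on something with over 40 N, if the wrist force passes 120 N, or if a joint passes its speed limit or range.

## Robot

A 6-joint arm with a two-finger parallel gripper is mounted at the origin on the work surface; the furniture and walls round the work are solid. World frame = base frame: x ahead of the robot, y to its left, z up, the work surface at z = 0. Lengths are in m, angles in degrees, forces in N, time in s.
With the tool pointing down it reaches from about 0.25 to 0.8 m from the base axis. Payload 3.9 kg.
Tool frame: the origin (TCP) lies between the finger pads, 19 mm behind the fingertips; this is the grasp point; z points along the fingers, y is the line along which they close (so a half turn about z gives the same grasp; the last joint's range is limited). The gripper opens to 85 mm and grips with 20 to 120 N. Pads are 22 mm wide; open, the fingers measure 114 mm over their backs; the gripper's body (76 mm by 85 mm) begins 54 mm behind the grasp point. The pads swing forward as they close: fully open they stand 13 mm farther back than shut.
Start: joints at [-63.369, 14.897, -7.913, 67.191, 0, 90], TCP at [0.235, -0.469, 0.25] pointing down, gripper open.
Joint ranges: [-159.42, 159.42], [-47.68, 98.78], [-73.54, 78.23], [-108.79, 121.32], [-90, 84.71], [-180, 180]. Speed limits (degrees/s): [147.25, 147.25, 180, 180, 180, 180].

## Interface

Orientations are given as a 3x3 rotation matrix whose columns are the frame's x, y, z axes.
In Python, from plant import env gives the robot as it stands.
- The arm moves only by the shell command python3 -m handwheel 'ROWS' [OPENING] [FORCE]. ROWS is JSON, a list of rows, each a list of 2 entries, a list of its own where there are three numbers: the shift along the world's x, y, z in units of 25 mm (1.0 is 25 mm), then the turn, a rotation vector about the world's x, y, z in units of 6 degrees (1.0 is 6 degrees). In form: [[[dx, dy, dz], [wx, wy, wz]], ...]. A call has 1 to 20 rows; each row shifts and turns the commanded pose from where the row before left it; what a row does not reach is not made up. A row lasts 1/10 s, in which the tool goes at most 50 mm and 8.59 degrees, less where a joint would pass 70% of its speed; a pose out of reach is approached as far as the arm can. A call is refused whole if a number of a shift passes 1 or a number of a turn 1, either way. A call with a gripper value outside its range is refused whole. OPENING is the opening, from -1 (shut) to 1 (fully open), set as the call begins (- or left out, the last holds). The fingers move at their own pace and stop on an object; FORCE is the grip in N (left out, the last holds). Time passes only in rows, so rows that do not move let the fingers close. It gives the time, the measured TCP pose, the force, the opening and the grip force at its end, in the units of the state.
- env.get_state(): the state, without advancing time (a new reading comes with each control period).
- env.grab_frame(name): name is "scene" or "top" or "wrist"; returns the picture (480x640x3 uint8, blue, green, red); there is no depth.
- env.camera_model(name): a dict with "K" (3x3 intrinsics, pixels), "rvec" (rotation vector, rad) and "tvec" (3), from world to camera coordinates, as OpenCV has them. Camera axes: x right, y down, z forward; pixel columns grow to the right and rows downward; lengths in m; the calibration is good to about 2 mm. A picture is of the moment at which its call begins: read the wrist's pose just before it. camera_model takes no time and is no camera call; for the wrist camera it gives the pose at the moment of the call.
- env.sign_off(): hands the job in; it is judged then, once.
The state is a dict: "clock": time; "joint_positions": joint angles; "joint_vel": joint speeds; "tau": joint torques, N m; "position": TCP position; "eef_rot": TCP orientation; "contact_force": force on the tool from outside, world axes, zero at the start; "ft_torque": the same for the moment, N m; "width": finger opening in m; "grip_force": force on a finger pad.
Only numpy, scipy, OpenCV 4.12 (cv2) and the standard library are available. Lean on these libraries where they do the work, as an engineer would, in place of code of your own. Each camera call takes 0.05 s, during which the arm holds its last target. There are 200 camera calls.

## Working session

There is one attempt and no reset: what is moved stays moved. The work goes in short steps, Python scripts to look and compute and a shell command to move; the robot and the scene stay as the last step left them, time stands still between calls to the robot, and variables do not carry over. Pictures are saved under pics/ and viewed, at most 10 in all, crops included, and the job is handed in when it is done.

```bash
mkdir -p pics; ls; python3 - <<'E'
from plant import env
import cv2
for n in ["top","scene"]:
    cv2.imwrite(f"pics/{n}0.png",env.grab_frame(n))
    m=env.camera_model(n);print(n,m)
s=env.get_state();print(s["clock"],s["position"],s["eef_rot"],s["contact_force"],s["width"])
E
```

```text
pics
top {'K': array([[526.30440886,   0.        , 308.05491957],
       [  0.        , 526.30440886, 242.42705131],
       [  0.        ,   0.        ,   1.        ]]), 'rvec': array([ 2.17121283, -2.11688081,  0.2243322 ]), 'tvec': array([-0.163313  ,  0.55727286,  0.80507431])}
scene {'K': array([[543.23453737,   0.        , 327.42315365],
       [  0.        , 543.23453737, 230.29779124],
       [  0.        ,   0.        ,   1.        ]]), 'rvec': array([ 0.8146108 , -2.5516227 ,  1.08998008]), 'tvec': array([0.37031037, 0.33310531, 0.56539253])}
0.1 [ 0.23505591 -0.46880279  0.24924637] [[ 8.93906502e-01  4.48252728e-01 -8.10723143e-04]
 [ 4.48253461e-01 -8.93905153e-01  1.55298335e-03]
 [-2.85805707e-05 -1.75163137e-03 -9.99998465e-01]] [ 0.48317872 -0.16519999 -0.86757493] 0.08529759202523489
```

View pics/top0.png

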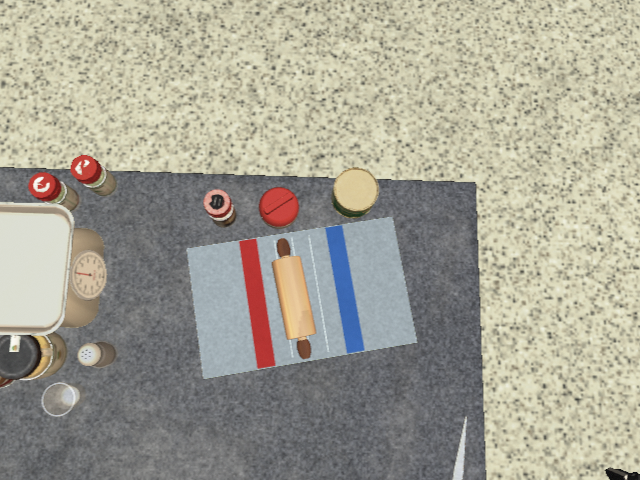

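View pics/scene0.png

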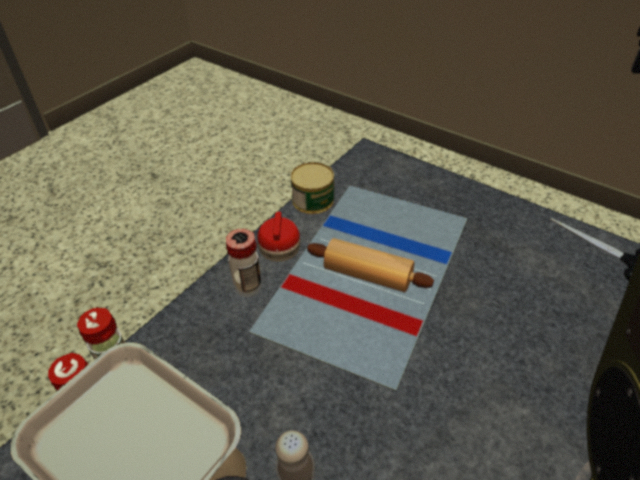

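The top view shows the pin's barrel from about (287,256) to (303,340), the red stripe at about (257,303) and the blue one at about (345,290). The scene view agrees. Measuring now.

```bash
cat > h.py <<'E'
import cv2,numpy as np
from plant import env
def ray(n,uv,z):
    m=env.camera_model(n);R=cv2.Rodrigues(m["rvec"])[0];t=m["tvec"].ravel()
    d=(np.linalg.inv(m["K"])@np.c_[uv,np.ones(len(uv))].T).T@R;c=-R.T@t
    return c+d*((z-c[2])/d[:,2])[:,None]
def big(mask):
    cs=cv2.findContours(mask,cv2.RETR_EXTERNAL,cv2.CHAIN_APPROX_NONE)[0]
    return max(cs,key=cv2.contourArea)
def rect(n,c,z):
    p=ray(n,c.reshape(-1,2).astype(float),z)[:,:2]
    (cx,cy),_,_=r=cv2.minAreaRect((p*1000).astype(np.float32))
    b=cv2.boxPoints(r);e=[b[1]-b[0],b[2]-b[1]];e.sort(key=np.linalg.norm)
    a=e[1]/np.linalg.norm(e[1]);a=a*(-1 if a[0]<0 else 1)
    return np.array([cx,cy]),a,[float(np.linalg.norm(v)) for v in e]
def look(show=True):
    im=env.grab_frame("top");hsv=cv2.cvtColor(im,cv2.COLOR_BGR2HSV)
    roi=np.zeros(im.shape[:2],np.uint8);cv2.fillPoly(roi,[np.array([[192,235],[394,213],[425,350],[203,380]])],255)
    k=np.ones((3,3),np.uint8)
    H,S,V=cv2.split(hsv)
    red=(((H<5)|(H>174))&(S>150)&(V>90)).astype(np.uint8)*255&roi
    blue=((H>100)&(H<125)&(S>130)).astype(np.uint8)*255&roi
    pin=((H>8)&(H<25)&(S>60)&(V>140)).astype(np.uint8)*255&roi
    o=lambda m:big(cv2.morphologyEx(m,cv2.MORPH_OPEN,k))
    out={}
    for nm,m,z in (("red",red,.003),("blue",blue,.003),("pin",pin,.028)):
        c,a,s=rect("top",o(m),z);out[nm]=(c,a)
        if show:print(nm,c.round(1),"ang",round(float(np.degrees(np.arctan2(a[1],a[0]))),2),np.round(s,1))
    return out,im
E
python3 - <<'E'
from h import *
o,im=look()
r,a=o["red"];p,b=o["pin"];n=np.array([-a[1],a[0]])
print("pin in stripe frame along,across",(p-r)@a,(p-r)@n,"blue",(o["blue"][0]-r)@n,"a",a,"n",n)
E
```

```text
red [466.1 -65.9] ang 10.69 [ 27.8 215.1]
blue [ 493.8 -213.8] ang 10.66 [ 28.4 215.4]
pin [ 474.1 -127.6] ang 13.15 [ 48.5 141.5]
pin in stripe frame along,across -3.5436291527662434 -62.118366587305445 blue -150.52724697847998 a [0.98263425 0.18555301] n [-0.18555301  0.98263425]
```

```bash
python3 -m handwheel '[[[0.6,0.833,-0.3],[0,0,0.8]],[[0.6,0.833,-0.3],[0,0,0.8]],[[0.6,0.833,-0.3],[0,0,0.8]],[[0.6,0.833,-0.3],[0,0,0.8]],[[0.6,0.833,-0.3],[0,0,0.8]],[[0.6,0.833,-0.3],[0,0,0.8]],[[0.6,0.833,-0.3],[0,0,0.8]],[[0.6,0.833,-0.3],[0,0,0.8]],[[0.6,0.833,-0.3],[0,0,0.8]],[[0.6,0.833,-0.3],[0,0,0.8]],[[0.6,0.833,-0.3],[0,0,0.8]],[[0.6,0.833,-0.3],[0,0,0.8]],[[0.6,0.833,-0.3],[0,0,0.8]],[[0.6,0.833,-0.3],[0,0,0.8]],[[0.6,0.833,-0.3],[0,0,0.8]],[[0.6,0.833,-0.3],[0,0,0.8]],[[0,0,0],[0,0,0]],[[0,0,0],[0,0,0]],[[0,0,0],[0,0,0]]]' 0
python3 - <<'E'
from h import *
s=env.get_state();R=s["eef_rot"];print(s["position"],np.degrees(np.arctan2(R[1,1],R[0,1])),R[:,2],s["contact_force"],s["width"])
cv2.imwrite("pics/w1.png",env.grab_frame("wrist"))
E
```

```text
clock: 2.05
position: [0.4748, -0.1366, 0.1301]
eef_rot: [[-0.231, 0.973, -0.001], [0.973, 0.231, -0.0], [-0.0, -0.001, -1.0]]
contact_force: [-0.6, -0.1, 0.2]
width: 0.0426
grip_force: 0.0
[ 0.47479363 -0.13658486  0.13009687] 13.359725539566552 [-5.15689268e-04 -3.19938652e-04 -9.99999816e-01] [-0.55957253 -0.14642993  0.17051205] 0.04261862675090528
```

View pics/w1.png

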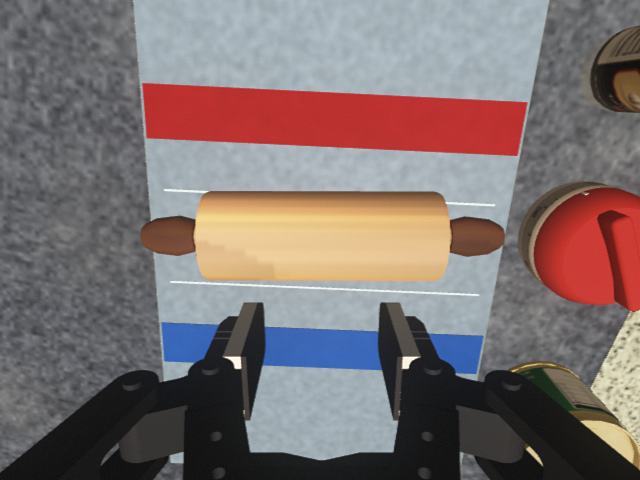

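The wrist view shows the barrel spanning (196–450, 192–280), centred between the fingertips at about (250,305) and (392,305), with the red stripe ahead at (335,120). Descending.

```bash
python3 -m handwheel '[[[0,0,-0.7],[0,0,0]],[[0,0,-0.7],[0,0,0]],[[0,0,-0.5],[0,0,0]],[[0,0,-0.3],[0,0,0]],[[0,0,0],[0,0,0]],[[0,0,0],[0,0,0]]]'
python3 -m handwheel '[[[0,0,-0.04],[0,0,0]],[[0,0,-0.04],[0,0,0]],[[0,0,0],[0,0,0]]]'
```

```text
clock: 2.7
position: [0.4755, -0.1365, 0.0754]
eef_rot: [[-0.231, 0.973, 0.0], [0.973, 0.231, -0.0], [-0.0, 0.0, -1.0]]
contact_force: [0.1, 0.2, -0.2]
width: 0.0428
grip_force: 0.0
clock: 3.0
position: [0.4756, -0.1361, 0.0733]
eef_rot: [[-0.232, 0.973, 0.001], [0.973, 0.232, -0.0], [-0.0, 0.001, -1.0]]
contact_force: [-0.6, -0.1, 0.6]
width: 0.0428
grip_force: 0.0
```

```bash
for i in 1 2 3 4; do python3 -m handwheel '[[[0,0,-0.04],[0,0,0]],[[0,0,0],[0,0,0]]]' | egrep 'position|force'; done
```

```text
position: [0.4753, -0.136, 0.072]
contact_force: [-0.3, 0.2, -0.7]
grip_force: 0.0
position: [0.4752, -0.136, 0.0709]
contact_force: [0.1, 0.2, 1.0]
grip_force: 0.0
position: [0.4753, -0.1361, 0.0699]
contact_force: [-0.5, -0.2, 0.0]
grip_force: 0.0
position: [0.4755, -0.1365, 0.0697]
contact_force: [-1.0, 0.6, 6.0]
grip_force: 2.9
```

```bash
python3 -m handwheel '[[[0,0,-0.016],[0,0,0]],[[-0.016,0.076,0],[0,0,-0.015]],[[-0.032,0.152,0],[0,0,-0.03]],[[-0.032,0.152,0],[0,0,-0.03]],[[-0.032,0.152,0],[0,0,-0.03]],[[-0.032,0.152,0],[0,0,-0.03]]]'
python3 -m handwheel '[[[-0.032,0.152,0],[0,0,-0.03]],[[-0.032,0.152,0],[0,0,-0.03]],[[-0.03,0.14,0],[0,0,-0.03]],[[-0.016,0.076,0],[0,0,-0.015]],[[0,0,0],[0,0,0]],[[0,0,0],[0,0,0]]]'
python3 -m handwheel '[[[0,0,0.1],[0,0,0]],[[0,0,0.2],[0,0,0]],[[0,0,0.3],[0,0,0]],[[0,0,0],[0,0,0]],[[0,0,0],[0,0,0]]]'
python3 - <<'E'
from h import *
o,im=look();cv2.imwrite("pics/t2.png",im)
r,a=o["red"];p,b=o["pin"];n=np.array([-a[1],a[0]]);print((p-r)@a,(p-r)@n)
E
```

```text
clock: 4.4
position: [0.4716, -0.1194, 0.0697]
eef_rot: [[-0.219, 0.976, 0.0], [0.976, 0.219, -0.002], [-0.002, -0.0, -1.0]]
contact_force: [-3.2, -0.8, 9.3]
width: 0.0429
grip_force: 4.9
clock: 5.0
position: [0.4687, -0.1063, 0.0696]
eef_rot: [[-0.208, 0.978, -0.0], [0.978, 0.208, -0.001], [-0.001, -0.0, -1.0]]
contact_force: [-3.0, -0.7, 9.1]
width: 0.0428
grip_force: 4.8
clock: 5.5
position: [0.4693, -0.1061, 0.0839]
eef_rot: [[-0.208, 0.978, 0.001], [0.978, 0.208, -0.0], [-0.0, 0.001, -1.0]]
contact_force: [-0.4, -0.3, 0.2]
width: 0.0425
grip_force: 0.0Traceback (most recent call last):
  File "<stdin>", line 2, in <module>
  File "h.py", line 27, in look
    c,a,s=rect("top",o(m),z);out[nm]=(c,a)
                     ~^^^
  File "h.py", line 24, in <lambda>
    o=lambda m:big(cv2.morphologyEx(m,cv2.MORPH_OPEN,k))
               ~~~^^^^^^^^^^^^^^^^^^^^^^^^^^^^^^^^^^^^^^
  File "h.py", line 9, in big
    return max(cs,key=cv2.contourArea)
ValueError: max() iterable argument is empty
```

```bash
cat >> h.py <<'E'
RED=np.array([466.1,-65.9]);A=np.array([.98263,.18555]);N=np.array([-.18555,.98263])
def wl(name,cam="wrist"):
    m=env.camera_model(cam);im=env.grab_frame(cam);cv2.imwrite(f"pics/{name}.png",im)
    H,S,V=cv2.split(cv2.cvtColor(im,cv2.COLOR_BGR2HSV))
    R=cv2.Rodrigues(m["rvec"])[0];c=-R.T@m["tvec"].ravel();Ki=np.linalg.inv(m["K"])
    def ends(mask,z):
        mask=cv2.morphologyEx(mask.astype(np.uint8)*255,cv2.MORPH_OPEN,np.ones((5,5)))
        b=cv2.boxPoints(cv2.minAreaRect(big(mask)))
        if np.linalg.norm(b[0]-b[1])>np.linalg.norm(b[1]-b[2]): b=np.roll(b,-1,0)
        d=np.c_[b,np.ones(4)]@Ki.T@R;d/=np.linalg.norm(d,axis=1)[:,None]
        e=np.array([d[0]+d[1],d[2]+d[3]]);p=(c+e*((z-c[2])/e[:,2])[:,None])[:,:2]*1000
        if p[0,0]>p[1,0]:p=p[::-1]
        v=p[1]-p[0];return p.mean(0),float(np.degrees(np.arctan2(v[1],v[0]))),float(np.linalg.norm(v)),b
    p=ends((H>8)&(H<25)&(S>60)&(V>110),.028)
    print("pin",p[0].round(1),"ang-stripe",round(p[1]-10.69,2),"len",round(p[2],1),"along,across",((p[0]-RED)@A).round(1),((p[0]-RED)@N).round(1),p[3].round(0).tolist())
    r=ends(((H<5)|(H>174))&(S>150)&(V>70),.003) if cam=="wrist" else None
    if r: print("red",r[0].round(1),"ang",round(r[1],2),"len",round(r[2],1),"pin-red across",((p[0]-r[0])@N).round(1),"along",((p[0]-r[0])@A).round(1))
    s=env.get_state();print(s["clock"],s["position"].round(4))
E
python3 -c "
from h import *
wl('w2')"
```

```text
pin [ 465.1 -116.2] ang-stripe 1.99 len 157.5 along,across -10.3 -49.2 [[475.0, 248.0], [477.0, 352.0], [140.0, 356.0], [138.0, 251.0]]
red [466.4 -67.1] ang 10.67 len 218.9 pin-red across -48.0 along -10.4
5.6 [ 0.4689 -0.106   0.0835]
```

View pics/w2.png

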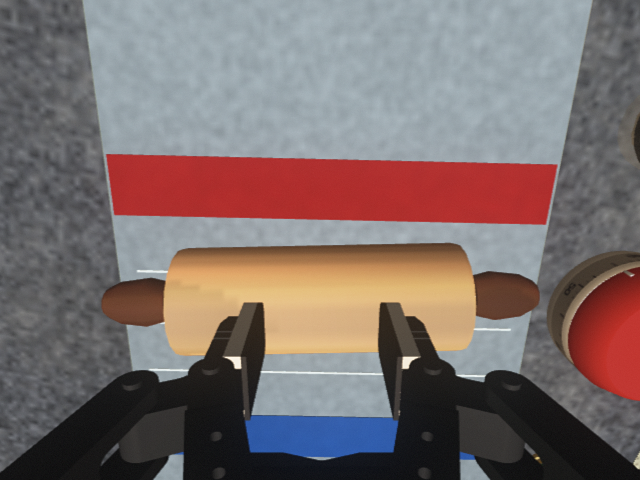

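The wrist view shows the barrel at (165–475, 243–355), closer to the red stripe at (330,190). The pin mask leaked onto the left handle, so I'll fix that. The yaw has barely changed, so I'll open the fingers wider for more turning leverage.

```bash
sed -i 's/(H>8)&(H<25)&(S>60)&(V>110)/(H>9)\&(H<25)\&(S>60)\&(V>150)/' h.py
python3 -m handwheel '[[[0.065,-0.33,0.3],[0,0,0]],[[0.065,-0.33,0.3],[0,0,0]],[[0.065,-0.33,0],[0,0,0]],[[0,0,0],[0,0,0]],[[0,0,0],[0,0,0]],[[0,0,0],[0,0,0]]]' 1
python3 -c "
from h import *
wl('w3')"
```

```text
clock: 6.2
position: [0.4734, -0.1306, 0.0983]
eef_rot: [[-0.208, 0.978, -0.001], [0.978, 0.208, 0.0], [0.001, -0.001, -1.0]]
contact_force: [0.1, 0.2, -0.3]
width: 0.0855
grip_force: 0.0
pin [ 471.  -116.1] ang-stripe 1.27 len 145.3 along,across -4.5 -50.2 [[472.0, 193.0], [472.0, 292.0], [171.0, 292.0], [171.0, 193.0]]
red [466.6 -67.2] ang 10.67 len 218.5 pin-red across -48.9 along -4.8
6.25 [ 0.4734 -0.1306  0.0983]
```

```bash
python3 -m handwheel '[[[-0.05,0.26,-0.5],[0,0,0]],[[0,0,-0.5],[0,0,0]],[[0,0,-0.3],[0,0,0]],[[0,0,-0.1],[0,0,0]],[[0,0,0],[0,0,0]]]' | egrep 'position|force'
for i in 1 2 3; do python3 -m handwheel '[[[0,0,-0.04],[0,0,0]],[[0,0,0],[0,0,0]]]' | egrep 'position|force'; done
```

```text
position: [0.4723, -0.1241, 0.0633]
contact_force: [-0.2, -0.5, -0.5]
grip_force: 0.0
position: [0.473, -0.1244, 0.063]
contact_force: [0.4, -0.1, 0.8]
grip_force: 0.0
position: [0.4727, -0.1243, 0.0617]
contact_force: [0.2, -0.4, -0.1]
grip_force: 0.0
position: [0.4725, -0.1243, 0.0605]
contact_force: [0.0, -0.7, 0.6]
grip_force: 0.0
```

```bash
for i in 1 2; do python3 -m handwheel '[[[0,0,-0.035],[0,0,0]],[[0,0,0],[0,0,0]]]' | egrep 'position|force'; done
```

```text
position: [0.4725, -0.1242, 0.0596]
contact_force: [0.5, 0.9, -0.3]
grip_force: 0.0
position: [0.4725, -0.1242, 0.0587]
contact_force: [-0.6, -0.1, -0.2]
grip_force: 0.0
```

```bash
for i in 1 2; do python3 -m handwheel '[[[0,0,-0.025],[0,0,0]],[[0,0,0],[0,0,0]]]' | egrep 'position|force'; done
```

```text
position: [0.4726, -0.1243, 0.0584]
contact_force: [-0.4, 0.5, 1.4]
grip_force: 0.7
position: [0.4727, -0.1246, 0.0581]
contact_force: [-2.0, -0.0, 5.1]
grip_force: 2.8
```

```bash
python3 -m handwheel '[[[0,0,-0.016],[0,0,0]],[[-0.017,0.078,0],[0,0,-0.05]],[[-0.034,0.154,0],[0,0,-0.06]],[[-0.034,0.154,0],[0,0,-0.06]],[[-0.034,0.154,0],[0,0,-0.06]],[[-0.034,0.154,0],[0,0,-0.06]],[[-0.034,0.154,0],[0,0,-0.06]],[[-0.034,0.154,0],[0,0,-0.06]],[[-0.034,0.154,0],[0,0,-0.06]],[[-0.017,0.078,0],[0,0,-0.03]],[[0,0,0],[0,0,0]],[[0,0,0],[0,0,0]]]'
python3 -m handwheel '[[[0,0,0.1],[0,0,0]],[[0,0,0.3],[0,0,0]],[[0,0,0.5],[0,0,0]],[[0.055,-0.29,0.3],[0,0,0]],[[0.055,-0.29,0],[0,0,0]],[[0.055,-0.29,0],[0,0,0]],[[0,0,0],[0,0,0]],[[0,0,0],[0,0,0]]]'|egrep 'pos|force'
python3 -c "
from h import *
wl('w4')"
```

```text
clock: 9.35
position: [0.4662, -0.0936, 0.0583]
eef_rot: [[-0.157, 0.988, 0.001], [0.988, 0.157, -0.001], [-0.001, 0.001, -1.0]]
contact_force: [-2.0, -0.7, 10.8]
width: 0.0853
grip_force: 5.1
position: [0.4695, -0.1154, 0.0867]
contact_force: [-0.6, 0.8, -0.3]
grip_force: 0.0
pin [467.3 -99.8] ang-stripe 0.71 len 146.6 along,across -5.1 -33.5 [[480.0, 191.0], [484.0, 293.0], [163.0, 306.0], [159.0, 204.0]]
red [466.5 -67.1] ang 10.6 len 218.8 pin-red across -32.3 along -5.3
10.2 [ 0.4694 -0.1152  0.0867]
```

View pics/w4.png

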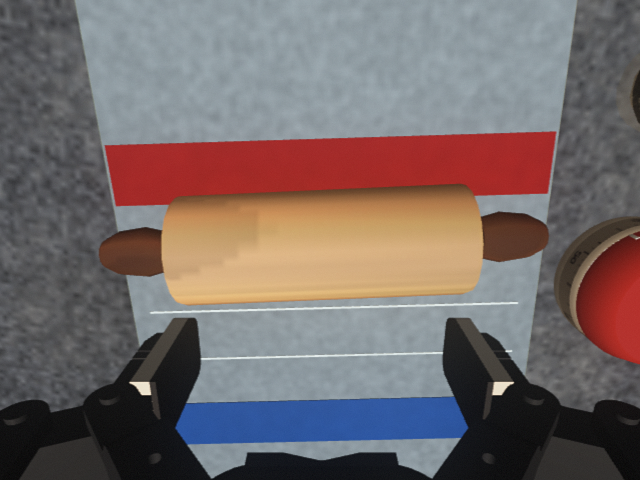

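The wrist view shows the barrel at (160–484, 187–305), now nearly parallel to the red stripe and touching its lower edge. About 32 mm are left, so two more strokes.

```bash
python3 -m handwheel '[[[-0.02,0.3,0],[0,0,0]],[[0,0,-0.5],[0,0,0]],[[0,0,-0.4],[0,0,0]],[[0,0,-0.2],[0,0,0]],[[0,0,-0.06],[0,0,0]],[[0,0,-0.04],[0,0,0]],[[0,0,0],[0,0,0]],[[0,0,0],[0,0,0]]]'|egrep 'pos|force'
python3 -m handwheel '[[[-0.015,0.078,0],[0,0,-0.02]],[[-0.03,0.157,0],[0,0,-0.02]],[[-0.03,0.157,0],[0,0,-0.02]],[[-0.03,0.157,0],[0,0,-0.02]],[[-0.03,0.157,0],[0,0,-0.02]],[[-0.03,0.157,0],[0,0,-0.02]],[[-0.03,0.157,0],[0,0,-0.02]],[[-0.03,0.157,0],[0,0,-0.02]],[[-0.015,0.078,0],[0,0,-0.02]],[[0,0,0],[0,0,0]],[[0,0,0],[0,0,0]]]'
python3 -m handwheel '[[[0,0,0.1],[0,0,0]],[[0,0,0.3],[0,0,0]],[[0,0,0.5],[0,0,0]],[[0.055,-0.29,0.3],[0,0,0]],[[0.055,-0.29,0],[0,0,0]],[[0.055,-0.29,0],[0,0,0]],[[0,0,0],[0,0,0]],[[0,0,0],[0,0,0]]]'|egrep 'pos|force'
python3 -c "
from h import *
wl('w5')"
```

```text
position: [0.4688, -0.108, 0.0581]
contact_force: [-2.7, -1.7, 11.0]
grip_force: 5.2
clock: 12.1
position: [0.463, -0.0763, 0.0582]
eef_rot: [[-0.138, 0.99, -0.0], [0.99, 0.138, -0.001], [-0.001, -0.0, -1.0]]
contact_force: [-3.7, -0.5, 11.2]
width: 0.0854
grip_force: 5.7
position: [0.4671, -0.0983, 0.0867]
contact_force: [-0.6, -0.3, -0.7]
grip_force: 0.0
pin [464.7 -85.3] ang-stripe -0.08 len 146.7 along,across -5.0 -18.8 [[478.0, 199.0], [482.0, 295.0], [162.0, 310.0], [158.0, 213.0]]
red [466.2 -65.1] ang 9.55 len 217.9 pin-red across -19.6 along -5.2
12.95 [ 0.4671 -0.0981  0.0867]
```

```bash
python3 -m handwheel '[[[-0.03,0.23,0],[0,0,0]],[[0,0,-0.5],[0,0,0]],[[0,0,-0.4],[0,0,0]],[[0,0,-0.2],[0,0,0]],[[0,0,-0.06],[0,0,0]],[[0,0,-0.04],[0,0,0]],[[0,0,0],[0,0,0]],[[0,0,0],[0,0,0]]]'|egrep 'pos|force'
python3 -m handwheel '[[[-0.015,0.08,0],[0,0,0]],[[-0.03,0.16,0],[0,0,0]],[[-0.03,0.16,0],[0,0,0]],[[-0.03,0.16,0],[0,0,0]],[[-0.03,0.16,0],[0,0,0]],[[-0.03,0.16,0],[0,0,0]],[[-0.03,0.16,0],[0,0,0]],[[-0.03,0.16,0],[0,0,0]],[[-0.02,0.1,0],[0,0,0]],[[0,0,0],[0,0,0]],[[0,0,0],[0,0,0]]]'
python3 -m handwheel '[[[0,0,0.1],[0,0,0]],[[0,0,0.3],[0,0,0]],[[0,0,0.5],[0,0,0]],[[0.055,-0.29,0.3],[0,0,0]],[[0.055,-0.29,0],[0,0,0]],[[0.055,-0.29,0],[0,0,0]],[[0,0,0],[0,0,0]],[[0,0,0],[0,0,0]]]'|egrep 'pos|force'
python3 -c "
from h import *
wl('w6')"
```

```text
position: [0.4662, -0.0926, 0.0581]
contact_force: [-2.5, -0.6, 10.5]
grip_force: 5.4
clock: 14.85
position: [0.46, -0.0598, 0.0583]
eef_rot: [[-0.138, 0.99, -0.001], [0.99, 0.138, -0.001], [-0.001, -0.001, -1.0]]
contact_force: [-4.4, -1.0, 12.5]
width: 0.0851
grip_force: 6.1
position: [0.4644, -0.0818, 0.0867]
contact_force: [-0.6, 0.4, 0.4]
grip_force: 0.0
pin [461.6 -69.1] ang-stripe -0.09 len 146.4 along,across -5.1 -2.3 [[476.0, 198.0], [481.0, 296.0], [161.0, 311.0], [157.0, 213.0]]
red [ 628.6 -115. ] ang -70.55 len 75.5 pin-red across 76.0 along -155.7
15.7 [ 0.4643 -0.0816  0.0867]
```

View pics/w6.png

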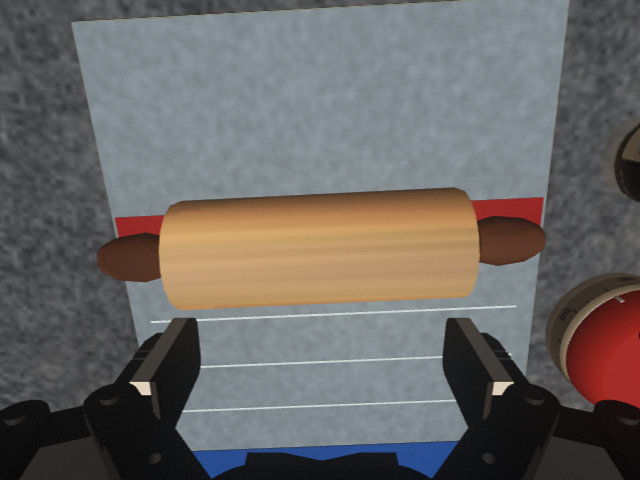

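The wrist view shows the barrel at (158–480, 188–308) over the stripe, with red showing at both ends around (138,222) and (508,208). Next I'll move the arm aside and check from the top camera.

```bash
python3 -m handwheel '[[[0,0,0.8],[0,0,0]],[[0,0,0.8],[0,0,0]],[[-0.4,-0.9,0.8],[0,0,0]],[[-0.4,-0.9,0.8],[0,0,0]],[[-0.4,-0.9,0],[0,0,0]],[[-0.4,-0.9,0],[0,0,0]],[[-0.4,-0.9,0],[0,0,0]],[[-0.4,-0.9,0],[0,0,0]],[[-0.4,-0.9,0],[0,0,0]],[[-0.4,-0.9,0],[0,0,0]],[[-0.4,-0.9,0],[0,0,0]],[[-0.4,-0.9,0],[0,0,0]],[[-0.4,-0.9,0],[0,0,0]],[[-0.4,-0.9,0],[0,0,0]],[[-0.4,-0.9,0],[0,0,0]],[[0,0,0],[0,0,0]]]'|egrep 'pos|clock'
python3 - <<'E'
from h import *
im=env.grab_frame("top");cv2.imwrite("pics/t7.png",im)
hsv=cv2.cvtColor(im,cv2.COLOR_BGR2HSV);H,S,V=cv2.split(hsv)
o,_=look();p=o["pin"][0];print((p-RED)@A,(p-RED)@N)
print("blue-based across",(p-o["blue"][0])@N-150)
E
```

```text
clock: 17.3
position: [0.3341, -0.3761, 0.1669]
red [552.4 -49.6] ang 10.24 [27.5 39.4]
blue [ 493.8 -213.8] ang 10.66 [ 28.4 215.4]
pin [461.7 -65.1] ang 10.68 [ 49.2 142.1]
-4.122226911590597 1.6254012860412697
blue-based across 2.1162154544067278
```

View pics/t7.png

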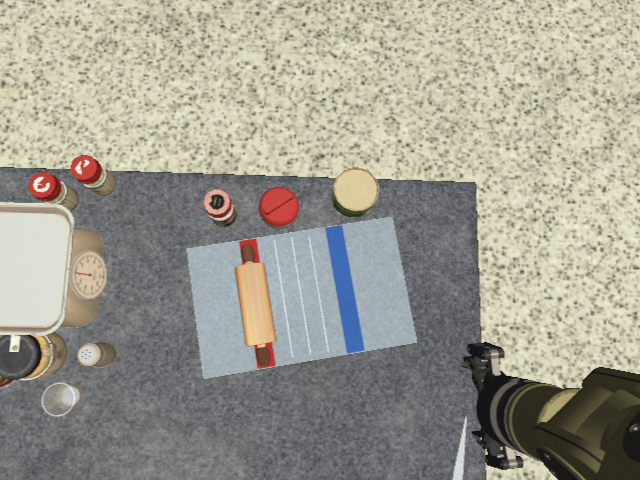

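The top view shows the pin at (255,304) along the red stripe (centre 257,303), parallel to it. The two cameras disagree by about ±2 mm around zero offset. The tin, jar and timer are unmoved. I'll check that it's still, then hand in.

```bash
python3 -m handwheel '[[[0,0,0],[0,0,0]],[[0,0,0],[0,0,0]],[[0,0,0],[0,0,0]],[[0,0,0],[0,0,0]],[[0,0,0],[0,0,0]],[[0,0,0],[0,0,0]],[[0,0,0],[0,0,0]],[[0,0,0],[0,0,0]],[[0,0,0],[0,0,0]],[[0,0,0],[0,0,0]]]'|grep clock
python3 - <<'E'
from h import *
o,_=look();d=o["pin"][0]-np.array([461.7,-65.1]);print(d)
if np.abs(d).max()<.5: print(env.sign_off())
E
```

```text
clock: 18.4
red [552.4 -49.6] ang 10.24 [27.5 39.4]
blue [ 493.8 -213.8] ang 10.65 [ 28.3 215.4]
pin [461.7 -65.1] ang 10.68 [ 49.2 142.1]
[0.0477417  0.03229675]
the job is handed in; nothing more can be done
None
```

The pin was rolled in four strokes from on top and lies still on the red stripe, parallel to it, within about 2 mm of centre across and 4–5 mm along; the tin, jar and timer were not touched, and the job was handed in at about 18.5 s of the 51 s allowed.

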